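# Count along the index rail and push the cassette into the third gap

## Task

Count with a fingertip along the steel index rail behind the rack's gaps, starting at the end with the round domed post: press a fingertip on the rail behind the first, the second and then the third gap (filled gaps count too), and touch it behind no gap beyond the third. Then push the loose black round-nosed cassette along the deck and into that third gap, straight and fully home against the back stop, without lifting or tipping it. Leave the pieces in the other gaps and the things around the rack where they are.

Things in the scene. Friction and masses are not known exactly. Their poses are not given: they have to be found in the camera images.
- rack: Fixed rack. Origin on the table at its middle; x points away from the robot into the gaps, y left along the row. Deck 345 mm long, x -114 to +90 mm, top at z = 8 mm. Seven fins (6 mm thick, top z = 48 mm, x from -6 mm to the back stop's face at x = +40 mm) make SIX gaps 40 mm wide, centred at y = 115, 69, 23, -23, -69, -115 mm, open towards -x and above; some hold fillers.
- index_rail (a joint): Depth the sprung index rail is pressed, m: 0 = up, 0.006 = fully down. Flat steel bar behind the back stop, centre line at rack x = +62 mm, 24 mm wide, top 62 mm above the table, flush from end to end. Gives evenly under a fingertip (2 N to start, 5 N at 6 mm): press it 2 to 4 mm; a finger can slide along it. Touch it with closed fingers: open jaws may span two gaps.
- dome_post: Round steel post with domed top, 20 mm diameter, top 88 mm above the table, on one end block of the rack: counting starts at this end. It may be the left or the right end (rack x = 62 mm, y = +157 or -157 mm). Origin at its foot, 56 mm above the table.
- square_post: Low square steel post, 20 x 20 x 12 mm, on the opposite end block. Origin at its foot.
- cassette: Loose black cassette on the deck before the gaps, 0.15-0.3 kg: 56 mm long (x), 28 wide, 36 high; round nose (radius 14) at +x, flat back at x = -28 mm, steel stub on top (16 mm diameter, 14 high). Origin: centre of underside. Fully home its nose touches the back stop, its origin is at rack x = +12 mm and its back stands 10 mm out of the gap. Slides with 1 to 3 N.
- seg1: The 26 mm long stretch of the index rail directly behind gap 1 as numbered from the robot's LEFT (always, wherever the domed post is). Origin at the centre of its top face; 20 mm of plain rail lies between stretches.
- seg2: The 26 mm long stretch of the index rail directly behind gap 2 as numbered from the robot's LEFT (always, wherever the domed post is). Origin at the centre of its top face; 20 mm of plain rail lies between stretches.
- seg3: The 26 mm long stretch of the index rail directly behind gap 3 as numbered from the robot's LEFT (always, wherever the domed post is). Origin at the centre of its top face; 20 mm of plain rail lies between stretches.
- seg4: The 26 mm long stretch of the index rail directly behind gap 4 as numbered from the robot's LEFT (always, wherever the domed post is). Origin at the centre of its top face; 20 mm of plain rail lies between stretches.
- seg5: The 26 mm long stretch of the index rail directly behind gap 5 as numbered from the robot's LEFT (always, wherever the domed post is). Origin at the centre of its top face; 20 mm of plain rail lies between stretches.
- seg6: The 26 mm long stretch of the index rail directly behind gap 6 as numbered from the robot's LEFT (always, wherever the domed post is). Origin at the centre of its top face; 20 mm of plain rail lies between stretches.
- filler_block: Bystander standing in one of the gaps: 30 x 26 mm, 26 mm high aluminium block. Leave alone. Origin at centre of its underside.
- filler_round: Bystander standing in one of the gaps: upright steel cylinder, 26 mm diameter, 30 mm high. Leave alone. Origin at centre of its underside.
- filler_step: Bystander standing in one of the gaps: stepped grey plastic piece, 32 x 26 mm, 28 mm high. Leave alone. Origin at centre of its underside.
- thumb_nut: Bystander on the table beside the rack: knurled steel thumb nut, 42 mm diameter, 32 mm high. Leave alone.
- oil_bottle: Bystander on the table beside the rack: white plastic bottle, 44 mm diameter, 110 mm high. Leave alone.
- driver: Bystander on the table beside the rack: screwdriver lying on the table. Leave alone.
- counter: Bystander on the table beside the rack: white position-indicator block 45 x 40 x 45 mm with a steel knob on top, 71 mm high in all. Leave alone.
Not all that is in view belongs to the job. What is shaped like the cassette but orange or turquoise is not meant.

How it is judged:
By the outcome, as a careful person would: the job done as asked, in the order asked, and still so for the second after the job is handed in, with the robot touching nothing.
It also fails if it takes over 64 s, if anything falls off the work surface, if the arm or the gripper's body presses on something with over 40 N, if the wrist force passes 120 N, or if a joint passes its speed limit or range.

## Robot

A 7-joint arm with a two-finger parallel gripper is mounted at the origin on the work surface. World frame = base frame: x ahead of the robot, y to its left, z up, the work surface at z = 0. Lengths are in m, angles in rad, forces in N, time in s.
With the tool pointing down it reaches from about 0.4 to 0.85 m from the base axis. Payload 10.4 kg.
Tool frame: the origin (TCP) lies between the finger pads; the fingertips stand 25 mm ahead of it and the grasp point (between the pads) lies 6 mm ahead of it; x points along the fingers, y is the direction in which the jaws open and shut, and the axes are right-handed (so a half turn about x gives the same grasp; the last joint's range is limited). The gripper opens to 87 mm and grips with 3 to 60 N. Pads are 19 mm wide; open, the fingers measure 117 mm over their backs; the gripper's body (75 mm by 190 mm) begins 51 mm behind the grasp point.
Start: joints at [-1.279, 0.332, -0.065, 1.46, 0.022, 1.35, -0.088], TCP at [0.194, 0.594, 0.248] pointing down, gripper open.
Joint ranges: [-2.6, 2.6], [-0.5, 2.12], [-1.47, 1.34], [0.16, 2.42], [-1.27, 4.41], [0.06, 2.06], [-2.6, 2.6]. Speed limits (rad/s): [2.22, 2.22, 2.79, 2.79, 3.14, 3.14, 3.14].

## Interface

Orientations are given as a unit quaternion [x, y, z, w].
In Python, from bench import r gives the robot as it stands.
- The arm moves only by the shell command python3 -m pendant 'ROWS' [FORCE]. ROWS is JSON, a list of rows, each an object with "translation": the shift along the world's x, y, z in cm, a list of three; "angular": the turn, a rotation vector about the world's x, y, z in degrees, a list of three; "hand": the opening, from -1 (shut) to 1 (fully open). In form: [{"translation": [dx, dy, dz], "angular": [wx, wy, wz], "hand": hand}, ...]. A call has 1 to 20 rows; each row shifts and turns the commanded pose from where the row before left it; what a row does not reach is not made up. A row lasts 1/10 s, in which the tool goes at most 50 mm and 8.59 degrees, less where a joint would pass 70% of its speed; a pose out of reach is approached as far as the arm can. A call is refused whole if a number of a shift passes 5 or a number of a turn 8.59, either way. A call with a gripper value outside its range is refused whole. The fingers move at their own pace and stop on an object; FORCE is the grip in N (left out, the last holds). Time passes only in rows, so rows that do not move let the fingers close. It gives the time, the measured TCP pose, the force and the opening at its end, in the units of the state.
- r.read_state(): the state, without advancing time (a new reading comes with each control period).
- r.camera(name): name is "scene" or "top" or "wrist"; returns the picture (384x512x3 uint8, red, green, blue); there is no depth.
- r.camera_info(name): a dict with "fx", "fy", "cx", "cy" (pixels), "rvec" (rotation vector, rad) and "tvec" (3), from world to camera coordinates, as OpenCV has them; the wrist camera has in their place "mount" (4x4, takes a point from camera to tool coordinates, whose origin is the TCP and whose axes are the tool frame's). Camera axes: x right, y down, z forward; pixel columns grow to the right and rows downward; lengths in m; the calibration is good to about 2 mm. The wrist camera is an equidistant fisheye: a pixel r from the principal point sees the ray r / f radians off the axis. A picture is of the moment at which its call begins: read the wrist's pose just before it. camera_info takes no time and is no camera call.
- r.close_job(): hands the job in, once; it reports no verdict.
Trained networks look in the newest picture that a camera, given by its name, has taken for a name from the list of things; names that differ only in an ending like _2 or _b are one class to them, and where a whole thing is asked for, a point or a joint stands for the part that bears it (a point fixed in the world has none). Each returns a list of dicts, best first, with "confidence" (0 to 1); they miss things now and then, are a little off and sometimes report something else, mostly with a low value. They report only what shows in the picture. A call takes as long as a camera call. They do not tell look-alikes from the thing itself.
- r.find_in(camera, name): "point" ([row, column] in pixels, amid what is visible of it).
- r.mark_of(camera, name): "point" ([row, column] in pixels: a listed point, or the origin of a listed thing).
The state is a dict: "time": time; "joint_positions": joint angles; "joint_vel": joint speeds; "joint_torque": joint torques, N m; "ee_pos": TCP position; "eef_rot": TCP orientation; "ft_force": force on the tool from outside, world axes, zero at the start; "torque": the same for the moment, N m; "width": finger opening in m.
Only numpy, scipy, OpenCV 4.12 (cv2) and the standard library are available. Lean on these libraries where they do the work, as an engineer would, in place of code of your own. Each camera call takes 0.05 s, during which the arm holds its last target.

## Working session

There is one attempt and no reset: what is moved stays moved. The work goes in short steps, Python scripts to look and compute and a shell command to move; the robot and the scene stay as the last step left them, time stands still between calls to the robot, and variables do not carry over. Pictures are saved under pics/ and viewed, and the job is handed in when it is done.

```bash
mkdir -p pics; ls; python3 - <<'E'
from bench import r
import cv2
s=r.read_state();print({k:s[k] for k in ('time','ee_pos','eef_rot','ft_force','width')})
for n in('scene','top'):
    im=r.camera(n);cv2.imwrite(f'pics/{n}0.png',cv2.cvtColor(im,cv2.COLOR_RGB2BGR));print(n,r.camera_info(n))
print(r.camera_info('wrist'))
E
```

```text
pics
{'time': 0.0, 'ee_pos': array([0.19344148, 0.59394055, 0.24676334]), 'eef_rot': array([ 0.1103451 ,  0.69841603, -0.11133955,  0.69831405]), 'ft_force': array([ 0.20692005, -0.3854982 , -0.84947472]), 'width': 0.08712444015878586}
scene {'fx': 470.5598943083823, 'fy': 470.5598943083823, 'cx': 259.576702930651, 'cy': 186.9760344210725, 'rvec': array([ 2.41086039,  0.67334939, -0.24218041]), 'tvec': array([-0.46923247, -0.16717898,  1.49516179])}
top {'fx': 460.14855002197856, 'fy': 460.14855002197856, 'cx': 253.60493286096238, 'cy': 187.40764723943317, 'rvec': array([ 2.1367767 , -2.10158645,  0.21253834]), 'tvec': array([0.00654002, 0.54433231, 1.13899181])}
{'fx': 297.3186396354542, 'fy': 297.3186396354542, 'cx': 259.4007319281145, 'cy': 191.43778315691853, 'mount': array([[ 7.67667981e-04, -2.85155534e-01,  9.58480950e-01,
        -1.37776694e-01],
       [ 9.99998962e-01,  1.38744536e-03, -3.88144866e-04,
         5.90053192e-04],
       [-1.21915829e-03,  9.58480253e-01,  2.85156304e-01,
        -7.92369880e-02],
       [ 0.00000000e+00,  0.00000000e+00,  0.00000000e+00,
         1.00000000e+00]])}
```

View pics/scene0.png

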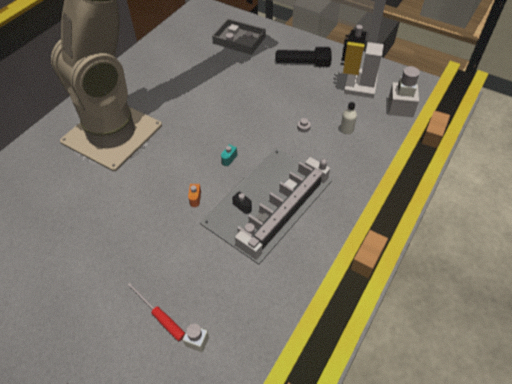

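View pics/top0.png

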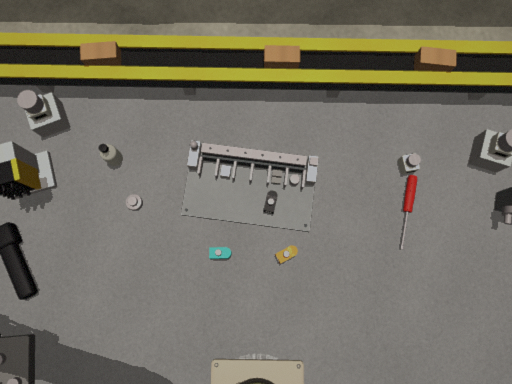

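```bash
python3 - <<'E'
from bench import r
import cv2,numpy as np
im=cv2.imread('pics/top0.png');c=im[130:240,170:330];cv2.imwrite('pics/topc.png',cv2.resize(c,None,fx=5,fy=5,interpolation=cv2.INTER_CUBIC))
im=cv2.imread('pics/scene0.png');c=im[140:270,180:340];cv2.imwrite('pics/scenec.png',cv2.resize(c,None,fx=4.5,fy=4.5,interpolation=cv2.INTER_CUBIC))
for n in ['dome_post','square_post','cassette','seg1','seg2','seg3','seg4','seg5','seg6','filler_block','filler_round','filler_step','rack']:
    print(n,[(np.round(d['point'],1).tolist(),round(d['confidence'],2)) for d in r.mark_of('top',n)[:3]])
E
```

```text
dome_post [([148.5, 197.1], 0.64)]
square_post [([161.9, 311.7], 0.5)]
cassette [([252.4, 288.7], 0.79), ([256.3, 220.4], 0.74), ([148.6, 210.3], 0.69)]
seg1 [([153.0, 259.2], 0.62), ([149.8, 209.9], 0.59), ([157.5, 278.7], 0.55)]
seg2 [([153.0, 259.2], 0.62), ([149.8, 209.9], 0.59), ([157.5, 278.7], 0.55)]
seg3 [([153.0, 259.2], 0.62), ([149.8, 209.9], 0.59), ([157.5, 278.7], 0.55)]
seg4 [([153.0, 259.2], 0.62), ([149.8, 209.9], 0.59), ([157.5, 278.7], 0.55)]
seg5 [([153.0, 259.2], 0.62), ([149.8, 209.9], 0.59), ([157.5, 278.7], 0.55)]
seg6 [([153.0, 259.2], 0.62), ([149.8, 209.9], 0.59), ([157.5, 278.7], 0.55)]
filler_block [([170.9, 227.2], 0.56)]
filler_round [([146.4, 193.9], 0.6), ([181.3, 292.9], 0.58)]
filler_step [([175.5, 274.5], 0.61)]
rack [([182.2, 251.4], 0.68), ([150.7, 228.8], 0.45), ([159.7, 299.2], 0.36)]
```

View pics/topc.png

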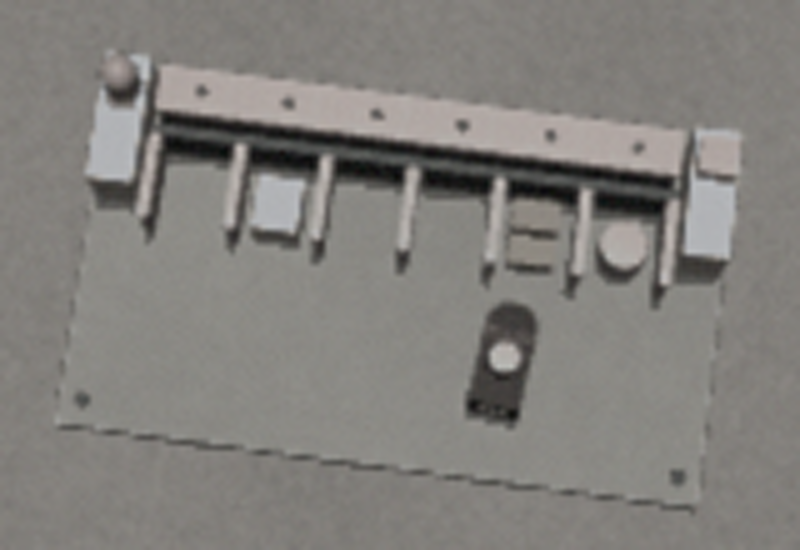

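View pics/scenec.png

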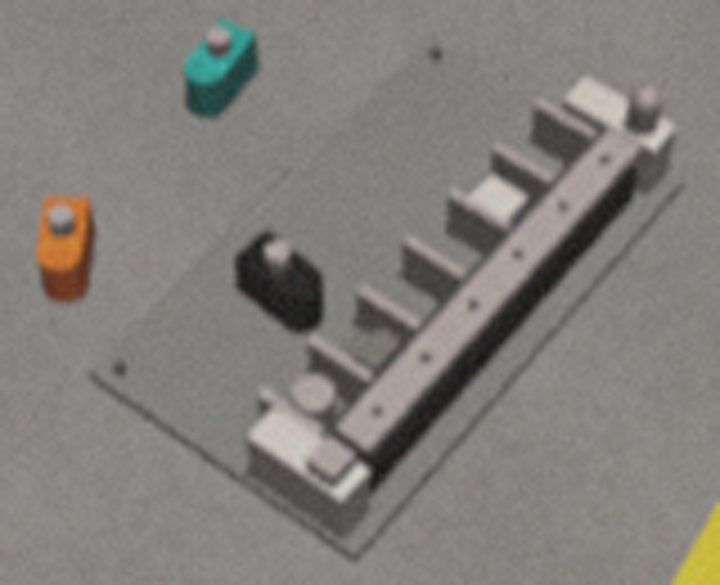

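```bash
cat > h.py <<'E'
import cv2,numpy as np
from scipy.optimize import least_squares
def R2(a): return np.array([[np.cos(a),-np.sin(a)],[np.sin(a),np.cos(a)]])
def proj(P,ci):
    K=np.array([[ci['fx'],0,ci['cx']],[0,ci['fy'],ci['cy']],[0,0,1]])
    return cv2.projectPoints(np.float64(P),ci['rvec'],ci['tvec'],K,None)[0][:,0]
def ray(px,ci,z):
    K=np.array([[ci['fx'],0,ci['cx']],[0,ci['fy'],ci['cy']],[0,0,1]])
    R=cv2.Rodrigues(ci['rvec'])[0];d=R.T@np.linalg.solve(K,[px[0],px[1],1.]);c=-R.T@ci['tvec']
    return c+d*(z-c[2])/d[2]
def w(p,pts):
    pts=np.atleast_2d(pts);return np.c_[pts[:,:2]@R2(p[2]).T+p[:2],pts[:,2]]
E
python3 - <<'E'
from bench import r
from h import *
ct,cs=r.camera_info('top'),r.camera_info('scene')
up=lambda a,o,f:(np.array(a,float)+.5)/f-.5+np.array(o)
ys=[.115,.069,.023,-.023,-.069,-.115]
dots=[[.062,y,.062] for y in ys]
Pt=np.array(dots+[[-.114,.1725,.008],[-.114,-.1725,.008]])
T=up([(202,91),(289,103),(377,115),(462,126),(551,136),(639,148),(57,425),(693,511)],(170,130),5)
Ps=np.array(dots+[[-.114,-.1725,.008],[.09,-.1725,.008]])
S=up([(605,160),(563,206),(518,255),(473,304),(426,357),(377,411),(92,375),(355,560)],(180,140),4.5)
ft=lambda p:proj(w(p,Pt),ct)-T
fs=lambda p:proj(w(p,Ps),cs)-S
for nm,f in(('top',ft),('scene',fs),('both',lambda p:np.r_[ft(p),fs(p)])):
    q=least_squares(lambda p:f(p).ravel(),[.5,0,-.1]);print(nm,q.x.round(4),np.degrees(q.x[2]).round(2),np.abs(q.fun).max().round(2));p=q.x
print(ft(p).round(2).tolist(),fs(p).round(2).tolist())
st,ss=ray(up((504,356),(170,130),5),ct,.058),ray(up((278,243),(180,140),4.5),cs,.058)
print('stub',st,ss)
for u in((518,302),(466,402),(518,410),(538,330),(492,318)):
    g=ray(up(u,(170,130),5),ct,.044);print(u,(R2(p[2]).T@(g[:2]-p[:2])).round(4))
for g in(st,ss):print((R2(p[2]).T@(g[:2]-p[:2])).round(4))
np.save('rack.npy',p)
s=r.read_state();from scipy.spatial.transform import Rotation as Ro
print(Ro.from_quat(s['eef_rot']).as_matrix().round(3),s['time'])
E
```

```text
top [ 0.5706  0.0246 -0.118 ] -6.76 0.96
scene [ 0.5711  0.0268 -0.1095] -6.27 0.71
both [ 0.5711  0.0255 -0.1134] -6.5 1.05
[[-0.53, 0.2], [-0.53, 0.01], [-0.69, -0.17], [-0.23, -0.15], [-0.54, 0.07], [-0.62, -0.1], [-0.89, -0.43], [0.82, -0.82]] [[-0.25, 0.36], [-0.35, 0.56], [-0.12, 0.46], [-0.23, 0.74], [-0.26, 0.53], [-0.22, 0.52], [-1.05, -0.17], [-0.32, -0.4]]
stub [ 0.50896881 -0.02810953  0.058     ] [ 0.50549154 -0.0208505   0.058     ]
(518, 302) [-0.0239 -0.0644]
(466, 402) [-0.0797 -0.0441]
(518, 410) [-0.0804 -0.0713]
(538, 330) [-0.0373 -0.0765]
(492, 318) [-0.0341 -0.052 ]
[-0.0556 -0.0603]
[-0.0599 -0.0535]
[[ 0.     0.31   0.951]
 [ 0.     0.951 -0.31 ]
 [-1.     0.     0.   ]] 0.75
```

```bash
python3 -m pendant '[{"translation":[2.0,-4,0],"angular":[0,0,2],"hand":-1},{"translation":[2.0,-4,0],"angular":[0,0,2],"hand":-1},{"translation":[2.0,-4,0],"angular":[0,0,2],"hand":-1},{"translation":[2.0,-4,0],"angular":[0,0,2],"hand":-1},{"translation":[2.0,-4,0],"angular":[0,0,2],"hand":-1},{"translation":[2.0,-4,0],"angular":[0,0,1.5],"hand":-1},{"translation":[2.0,-4,0],"angular":[0,0,0],"hand":-1},{"translation":[2.0,-4,0],"angular":[0,0,0],"hand":-1},{"translation":[2.0,-4,0],"angular":[0,0,0],"hand":-1},{"translation":[2.0,-4,0],"angular":[0,0,0],"hand":-1},{"translation":[2.0,-4,0],"angular":[0,0,0],"hand":-1},{"translation":[2.0,-4,0],"angular":[0,0,0],"hand":-1},{"translation":[2.0,-4,0],"angular":[0,0,0],"hand":-1},{"translation":[2.0,-4,0],"angular":[0,0,0],"hand":-1},{"translation":[0,0,0],"angular":[0,0,0],"hand":-1},{"translation":[0,0,0],"angular":[0,0,0],"hand":-1}]'
python3 - <<'E'
from bench import r
from h import *
from scipy.spatial.transform import Rotation as Ro
s=r.read_state();im=r.camera('wrist');cv2.imwrite('pics/w1.png',im[:,:,::-1])
print(s['time'],s['ee_pos'],Ro.from_quat(s['eef_rot']).as_matrix().round(4),s['width'],s['ft_force'])
np.savez('w1.npz',p=s['ee_pos'],q=s['eef_rot'])
E
```

```text
time: 2.35
ee_pos: [0.4737, 0.0335, 0.2476]
eef_rot: [0.041, 0.706, -0.041, 0.706]
ft_force: [0.4, 0.0, 0.2]
width: 0.0005
2.35 [0.4736723  0.03354065 0.24762819] [[ 0.000e+00  1.161e-01  9.932e-01]
 [ 2.000e-04  9.932e-01 -1.161e-01]
 [-1.000e+00  2.000e-04 -0.000e+00]] 0.0005202033124178195 [0.36252451 0.03777077 0.23523149]
```

View pics/w1.png

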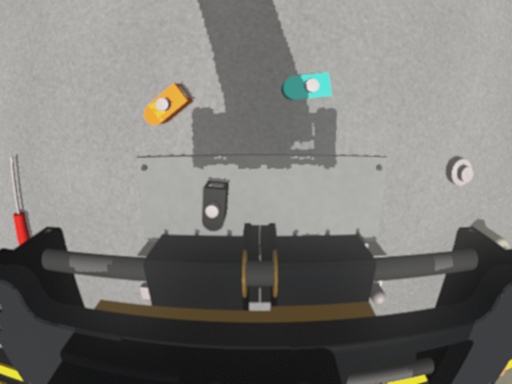

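```bash
python3 -m pendant '[{"translation":[-3,-1,2],"angular":[0,0,0],"hand":-1},{"translation":[-3,-1,2],"angular":[0,0,0],"hand":-1},{"translation":[-3,0,2],"angular":[0,0,0],"hand":-1},{"translation":[0,0,0],"angular":[0,0,0],"hand":-1},{"translation":[0,0,0],"angular":[0,0,0],"hand":-1}]'
python3 - <<'E'
from bench import r
from h import *
from scipy.spatial.transform import Rotation as Ro
s=r.read_state();im=r.camera('wrist');cv2.imwrite('pics/w2.png',im[:,:,::-1])
cv2.imwrite('pics/w2c.png',cv2.resize(im[130:260,110:410,::-1],None,fx=2.6,fy=2.6,interpolation=cv2.INTER_CUBIC))
print(s['time'],s['ee_pos'],Ro.from_quat(s['eef_rot']).as_matrix().round(4))
np.savez('w2.npz',p=s['ee_pos'],q=s['eef_rot'])
im=r.camera('top');cv2.imwrite('pics/top2.png',cv2.resize(im[130:240,170:330,::-1],None,fx=5,fy=5,interpolation=cv2.INTER_CUBIC))
E
```

```text
time: 2.9
ee_pos: [0.3835, 0.0153, 0.308]
eef_rot: [0.04, 0.705, -0.039, 0.707]
ft_force: [-0.1, -0.0, -0.0]
width: 0.0004
2.9 [0.38345369 0.01533459 0.30798633] [[ 0.002   0.1113  0.9938]
 [ 0.0012  0.9938 -0.1113]
 [-1.      0.0014  0.0018]]
```

View pics/w2c.png

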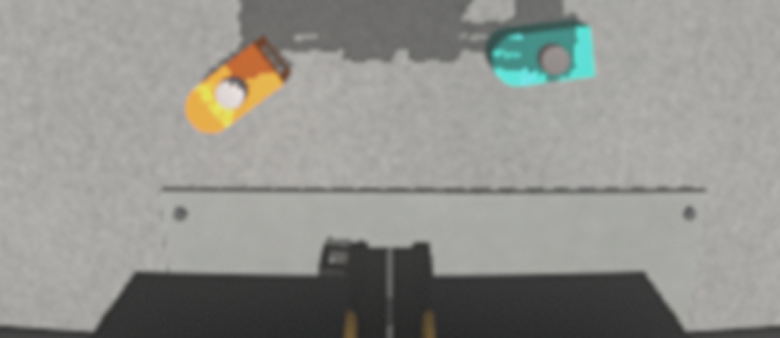

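View pics/top2.png

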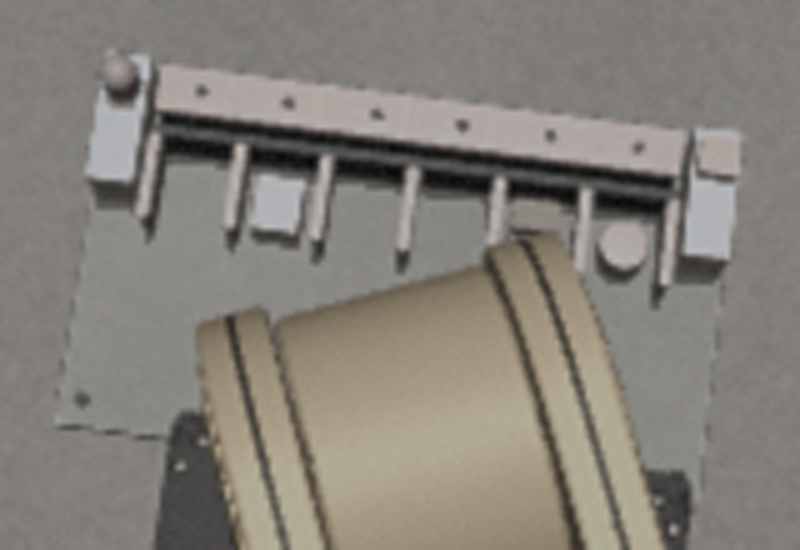

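```bash
python3 -m pendant '[{"translation":[4.5,0,-0.5],"angular":[0,0,0],"hand":-1},{"translation":[4.5,0,-0.5],"angular":[0,0,0],"hand":-1},{"translation":[4.5,0,-0.5],"angular":[0,0,0],"hand":-1},{"translation":[4.5,0,-0.5],"angular":[0,0,0],"hand":-1},{"translation":[4.5,0,-0.5],"angular":[0,0,0],"hand":-1},{"translation":[4.5,0,-0.5],"angular":[0,0,0],"hand":-1},{"translation":[4.5,0,-0.5],"angular":[0,0,0],"hand":-1},{"translation":[4.5,0,-0.5],"angular":[0,0,0],"hand":-1},{"translation":[0,0,0],"angular":[0,0,0],"hand":-1},{"translation":[0,0,0],"angular":[0,0,0],"hand":-1}]'
python3 - <<'E'
from bench import r
from h import *
from scipy.spatial.transform import Rotation as Ro
s=r.read_state();im=r.camera('wrist');cv2.imwrite('pics/w3.png',im[:,:,::-1])
cv2.imwrite('pics/w3c.png',cv2.resize(im[60:260,110:410,::-1],None,fx=2.6,fy=2.6,interpolation=cv2.INTER_CUBIC))
print(s['time'],s['ee_pos'],Ro.from_quat(s['eef_rot']).as_matrix().round(4))
np.savez('w3.npz',p=s['ee_pos'],q=s['eef_rot'])
E
```

```text
time: 4.0
ee_pos: [0.7439, 0.0142, 0.2632]
eef_rot: [0.039, 0.708, -0.041, 0.704]
ft_force: [0.2, -0.2, 1.4]
width: 0.0001
4.0 [0.74390933 0.01419226 0.26317718] [[-0.0052  0.1137  0.9935]
 [-0.0025  0.9935 -0.1137]
 [-1.     -0.0031 -0.0049]]
```

View pics/w3c.png

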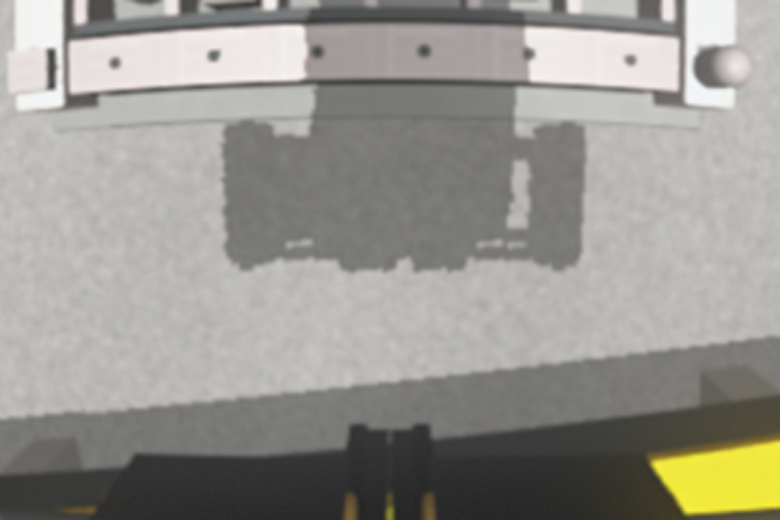

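View pics/w3.png

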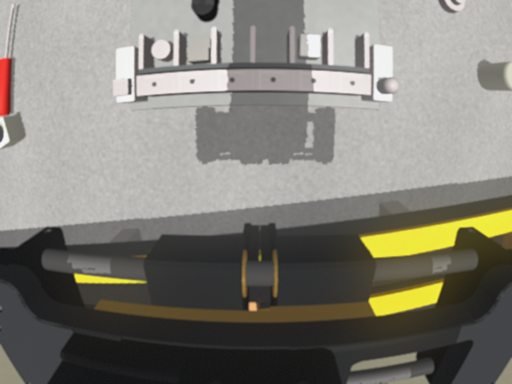

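```bash
cat >> h.py <<'E'
from scipy.spatial.transform import Rotation as Ro
def wproj(P,ci,npz):
    m=ci['mount'];Rt=Ro.from_quat(npz['q']).as_matrix()
    Pt=(np.atleast_2d(P)-npz['p'])@Rt
    Pc=(Pt-m[:3,3])@m[:3,:3]
    rr=np.hypot(Pc[:,0],Pc[:,1]);th=np.arctan2(rr,Pc[:,2]);k=ci['fx']*th/rr
    return np.c_[ci['cx']+k*Pc[:,0],ci['cy']+k*Pc[:,1]]
def wray(px,ci,npz,z):
    m=ci['mount'];Rt=Ro.from_quat(npz['q']).as_matrix()
    d=np.array([px[0]-ci['cx'],px[1]-ci['cy']]);rr=np.hypot(*d);th=rr/ci['fx']
    v=np.r_[np.sin(th)*d/rr,np.cos(th)];v=Rt@m[:3,:3]@v;c=npz['p']+Rt@m[:3,3]
    return c+v*(z-c[2])/v[2]
E
python3 - <<'E'
from bench import r
from h import *
ci=r.camera_info('wrist');a=dict(np.load('w3.npz'));b=dict(np.load('w1.npz'))
p0=np.load('rack.npy')
ys=[-.115,-.069,-.023,.023,.069,.115]
P=np.array([[.062,y,.062] for y in ys])
U=(np.array([(115,62),(213,55),(317,51),(424,50),(528,53),(630,60)])+.5)/2.6-.5+[110,60]
f=lambda p:(wproj(w(p,P),ci,a)-U).ravel()
q=least_squares(f,p0);print(q.x.round(4),np.degrees(q.x[2]),q.fun.round(2))
p=q.x
# check in w1: deck corners, cassette
for px,z in(((137,156),.008),((385,156),.008),((211.5,211.5),.058),((206,180),.044),((228,181),.044),((214,228),.044)):
    g=wray(px,ci,b,z);print(px,g.round(4),(R2(p[2]).T@(g[:2]-p[:2])).round(4))
np.save('rack2.npy',p)
im=cv2.imread('pics/w1.png');cv2.imwrite('pics/w1c.png',cv2.resize(im[145:240,130:290],None,fx=5,fy=5,interpolation=cv2.INTER_CUBIC))
E
```

```text
[ 0.5716  0.0255 -0.114 ] -6.531271534696175 [ 0.03 -0.03 -0.01 -0.03 -0.05 -0.04 -0.2   0.13  0.37  0.13 -0.13 -0.17]
(137, 156) [ 0.4376 -0.1293  0.008 ] [-0.1156 -0.169 ]
(385, 156) [0.4762 0.2064 0.008 ] [-0.1154  0.1689]
(211.5, 211.5) [ 0.51   -0.0271  0.058 ] [-0.0552 -0.0593]
(206, 180) [ 0.4745 -0.0303  0.044 ] [-0.0902 -0.0664]
(228, 181) [ 0.4788 -0.004   0.044 ] [-0.0888 -0.0399]
(214, 228) [ 0.5372 -0.0308  0.044 ] [-0.0278 -0.0598]
```

View pics/w1c.png

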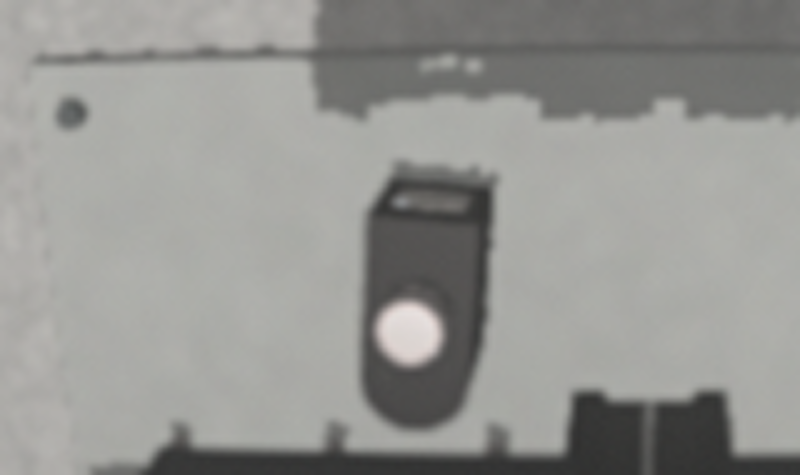

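```bash
python3 - <<'E'
from bench import r
from h import *
ci=r.camera_info('wrist');b=dict(np.load('w1.npz'));p=np.load('rack2.npy')
print(w(p,[[.062,y,0] for y in(.115,.069,.023)]).round(4))
g=[R2(p[2]).T@(wray(np.array(u)/5-.4+[130,145],ci,b,.044)[:2]-p[:2]) for u in((368,212),(487,222),(415,428),(364,370),(480,340))]
print(np.round(g,4)); d=g[2]-(g[0]+g[1])/2;print(np.degrees(np.arctan2(d[1],d[0])),'back',np.degrees(np.arctan2(-(g[1]-g[0])[0],(g[1]-g[0])[1])))
E
```

```text
[[0.6463 0.1327 0.    ]
 [0.6411 0.087  0.    ]
 [0.6358 0.0413 0.    ]]
[[-0.0815 -0.0703]
 [-0.0789 -0.0414]
 [-0.0247 -0.0617]
 [-0.0404 -0.0738]
 [-0.0487 -0.0441]]
-6.064599567871651 back -5.0648734392459565
```

```bash
python3 -m pendant '[{"translation":[-1.95,2.4,-2.2],"angular":[0,0,0],"hand":-1},{"translation":[-1.95,2.4,-2.2],"angular":[0,0,0],"hand":-1},{"translation":[-1.95,2.4,-2.2],"angular":[0,0,0],"hand":-1},{"translation":[-1.95,2.4,-2.2],"angular":[0,0,0],"hand":-1},{"translation":[-1.95,2.3,-2.2],"angular":[0,0,0],"hand":-1},{"translation":[0,0,0],"angular":[0,0,0],"hand":-1},{"translation":[0,0,0],"angular":[0,0,0],"hand":-1},{"translation":[0,0,0],"angular":[0,0,0],"hand":-1}]'
```

```text
time: 4.85
ee_pos: [0.6467, 0.1322, 0.1594]
eef_rot: [0.041, 0.705, -0.04, 0.707]
ft_force: [-0.4, -0.8, -0.3]
width: 0.0001
```

```bash
python3 -m pendant '[{"translation":[0,0,-2.5],"angular":[0,0,0],"hand":-1},{"translation":[0,0,-2.5],"angular":[0,0,0],"hand":-1},{"translation":[0,0,-1.4],"angular":[0,0,0],"hand":-1},{"translation":[0,0,0],"angular":[0,0,0],"hand":-1},{"translation":[0,0,0],"angular":[0,0,0],"hand":-1}]'; python3 - <<'E'
from bench import r
import cv2
im=r.camera('wrist');cv2.imwrite('pics/w4.png',im[:,:,::-1])
im=r.camera('scene');cv2.imwrite('pics/s4.png',cv2.resize(im[120:280,170:350,::-1],None,fx=4,fy=4,interpolation=cv2.INTER_CUBIC))
E
```

```text
time: 5.35
ee_pos: [0.6467, 0.1327, 0.0947]
eef_rot: [0.041, 0.706, -0.041, 0.706]
ft_force: [0.5, -0.1, 0.5]
width: 0.0001
```

View pics/w4.png

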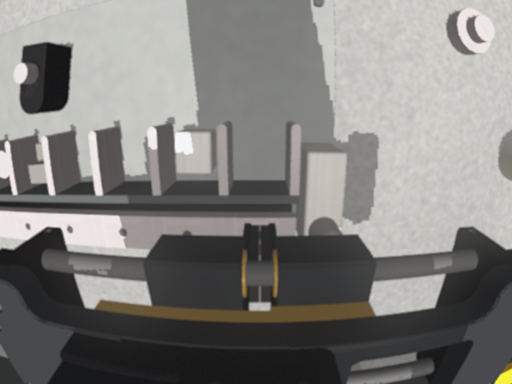

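View pics/s4.png

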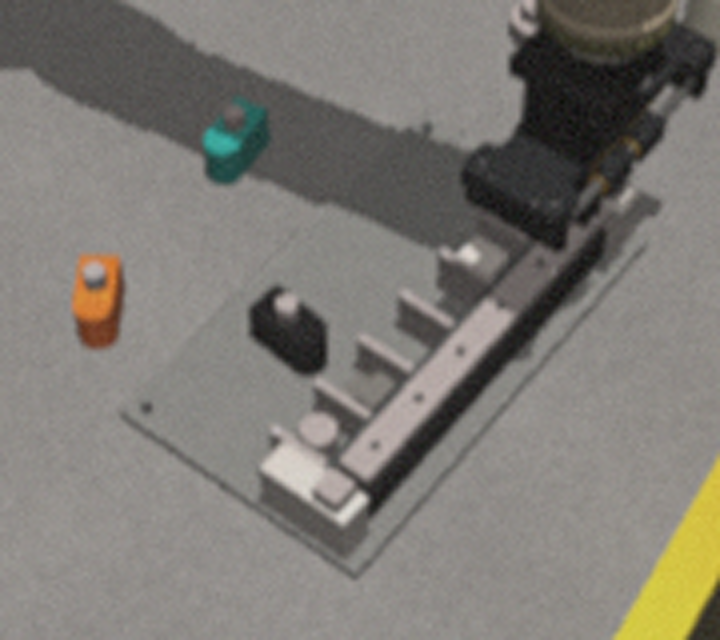

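The wrist view (finger at col 260, row 230) shows the closed fingertip behind gap 1, between the two leftmost fins (cols 223 and 295). The dome is just to its right, at the rack's left end. Next I press.

```bash
python3 -m pendant '[{"translation":[0,0,-0.5],"angular":[0,0,0],"hand":-1},{"translation":[0,0,-0.5],"angular":[0,0,0],"hand":-1},{"translation":[0,0,0],"angular":[0,0,0],"hand":-1},{"translation":[0,0,0],"angular":[0,0,0],"hand":-1},{"translation":[0,0,0],"angular":[0,0,0],"hand":-1}]'
```

```text
time: 5.95
ee_pos: [0.6463, 0.1334, 0.084]
eef_rot: [0.04, 0.706, -0.04, 0.706]
ft_force: [1.4, 0.5, 2.6]
width: 0.0004
```

```bash
for i in 1 2 3; do python3 -m pendant '[{"translation":[0,0,0],"angular":[0,0,0],"hand":-1}]' | grep -E "ee_pos|force"; done
```

```text
ee_pos: [0.6463, 0.1334, 0.0839]
ft_force: [2.1, -0.3, 3.5]
ee_pos: [0.6463, 0.1334, 0.0839]
ft_force: [2.8, 0.4, 2.7]
ee_pos: [0.6462, 0.1334, 0.0838]
ft_force: [2.3, 1.2, 3.6]
```

```bash
python3 -m pendant '[{"translation":[0,0,1.2],"angular":[0,0,0],"hand":-1},{"translation":[0,0,0],"angular":[0,0,0],"hand":-1},{"translation":[-0.26,-2.3,0],"angular":[0,0,0],"hand":-1},{"translation":[-0.26,-2.3,0],"angular":[0,0,0],"hand":-1},{"translation":[0,0,0],"angular":[0,0,0],"hand":-1},{"translation":[0,0,0],"angular":[0,0,0],"hand":-1},{"translation":[0,0,0],"angular":[0,0,0],"hand":-1}]'
```

```text
time: 6.95
ee_pos: [0.6406, 0.0884, 0.0954]
eef_rot: [0.04, 0.706, -0.04, 0.706]
ft_force: [0.2, 1.3, -0.9]
width: 0.0005
```

```bash
python3 -m pendant '[{"translation":[0,-0.1,-0.6],"angular":[0,0,0],"hand":-1},{"translation":[0,0,-0.55],"angular":[0,0,0],"hand":-1},{"translation":[0,0,0],"angular":[0,0,0],"hand":-1},{"translation":[0,0,0],"angular":[0,0,0],"hand":-1},{"translation":[0,0,0],"angular":[0,0,0],"hand":-1},{"translation":[0,0,0],"angular":[0,0,0],"hand":-1}]'; for i in 1 2; do python3 -m pendant '[{"translation":[0,0,0],"angular":[0,0,0],"hand":-1}]' | grep -E "ee_pos|force"; done
```

```text
time: 7.55
ee_pos: [0.6408, 0.0866, 0.0842]
eef_rot: [0.04, 0.706, -0.04, 0.706]
ft_force: [-1.0, 2.0, 2.9]
width: 0.0003
ee_pos: [0.6409, 0.0865, 0.0843]
ft_force: [0.0, 1.2, 3.3]
ee_pos: [0.6409, 0.0864, 0.0842]
ft_force: [-0.2, 2.7, 3.1]
```

```bash
python3 -m pendant '[{"translation":[0,0,1.2],"angular":[0,0,0],"hand":-1},{"translation":[0,0,0],"angular":[0,0,0],"hand":-1},{"translation":[-0.26,-2.2,0],"angular":[0,0,0],"hand":-1},{"translation":[-0.26,-2.2,0],"angular":[0,0,0],"hand":-1},{"translation":[0,0,0],"angular":[0,0,0],"hand":-1},{"translation":[0,0,0],"angular":[0,0,0],"hand":-1},{"translation":[0,0,0],"angular":[0,0,0],"hand":-1}]'
```

```text
time: 8.45
ee_pos: [0.6356, 0.0434, 0.096]
eef_rot: [0.04, 0.706, -0.04, 0.706]
ft_force: [-1.1, 0.7, 0.3]
width: 0.0004
```

```bash
python3 -m pendant '[{"translation":[0,-0.2,-0.6],"angular":[0,0,0],"hand":-1},{"translation":[0,0,-0.6],"angular":[0,0,0],"hand":-1},{"translation":[0,0,0],"angular":[0,0,0],"hand":-1},{"translation":[0,0,0],"angular":[0,0,0],"hand":-1},{"translation":[0,0,0],"angular":[0,0,0],"hand":-1},{"translation":[0,0,0],"angular":[0,0,0],"hand":-1}]'; for i in 1 2; do python3 -m pendant '[{"translation":[0,0,0],"angular":[0,0,0],"hand":-1}]' | grep -E "ee_pos|force"; done
python3 - <<'E'
from bench import r
import cv2
im=r.camera('wrist');cv2.imwrite('pics/w5.png',im[:,:,::-1])
E
```

```text
time: 9.05
ee_pos: [0.6356, 0.0407, 0.0842]
eef_rot: [0.04, 0.706, -0.04, 0.706]
ft_force: [-0.7, 1.8, 1.9]
width: 0.0004
ee_pos: [0.6356, 0.0406, 0.0842]
ft_force: [-0.3, 2.7, 2.4]
ee_pos: [0.6357, 0.0405, 0.0842]
ft_force: [-0.6, 1.5, 3.4]
```

View pics/w5.png

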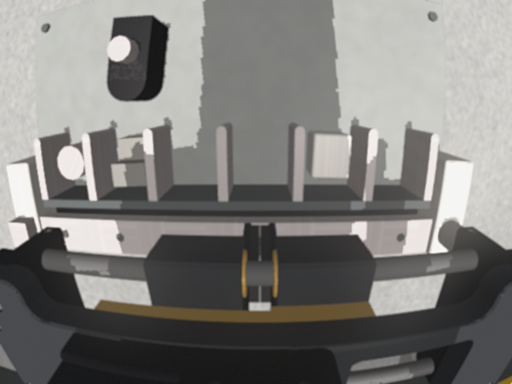

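```bash
python3 -m pendant '[{"translation":[0,0,-0.05],"angular":[0,0,0],"hand":-1},{"translation":[0,0,0],"angular":[0,0,0],"hand":-1},{"translation":[0,0,2.5],"angular":[0,0,0],"hand":-1},{"translation":[0,0,4],"angular":[0,0,0],"hand":-1},{"translation":[-2.57,-1.33,0],"angular":[0,0,-1.1],"hand":0.15},{"translation":[-2.57,-1.33,0],"angular":[0,0,-1.1],"hand":0.15},{"translation":[-2.57,-1.33,0],"angular":[0,0,-1.1],"hand":0.15},{"translation":[-2.57,-1.33,0],"angular":[0,0,-1.1],"hand":0.15},{"translation":[-2.57,-1.33,0],"angular":[0,0,-1.1],"hand":0.15},{"translation":[0,0,0],"angular":[0,0,0],"hand":0.15},{"translation":[0,0,0],"angular":[0,0,0],"hand":0.15},{"translation":[0,0,0],"angular":[0,0,0],"hand":0.15}]'
python3 - <<'E'
from bench import r
import cv2,numpy as np
s=r.read_state();im=r.camera('wrist');cv2.imwrite('pics/w6.png',im[:,:,::-1])
np.savez('w6.npz',p=s['ee_pos'],q=s['eef_rot'])
im=r.camera('scene');cv2.imwrite('pics/s6.png',cv2.resize(im[120:280,170:350,::-1],None,fx=4,fy=4,interpolation=cv2.INTER_CUBIC))
E
```

```text
time: 10.5
ee_pos: [0.5076, -0.0259, 0.1486]
eef_rot: [0.074, 0.703, -0.074, 0.703]
ft_force: [0.1, 0.4, -0.5]
width: 0.0487
```

View pics/w6.png

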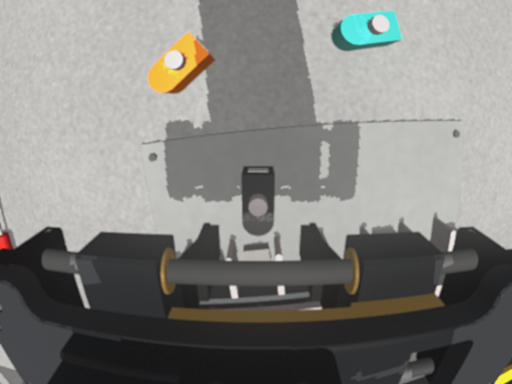

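View pics/s6.png

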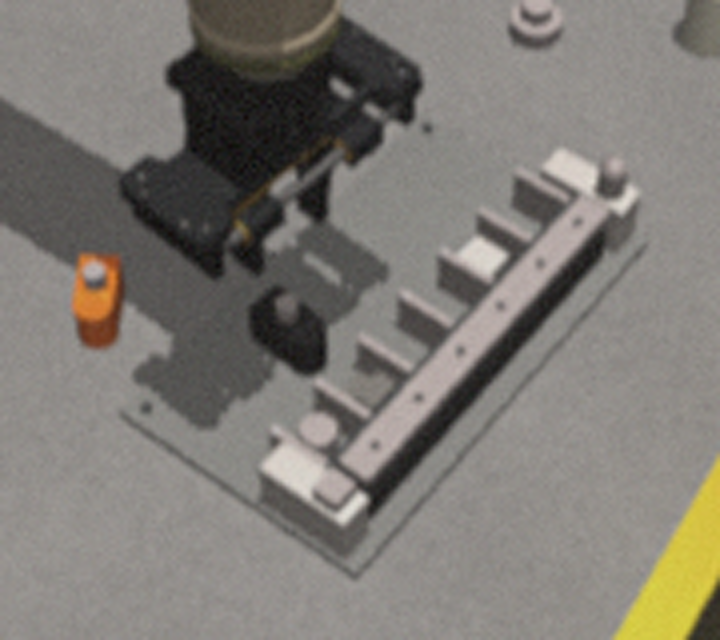

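Three lookalikes show in the wrist view: orange at (col 180, row 65), turquoise at (370, 30) and black at (258, 195). The black one on the deck is the one meant. It lies centred between the jaws and is square to them.

```bash
python3 - <<'E'
from bench import r
from h import *
ci=r.camera_info('wrist');a=dict(np.load('w6.npz'));p=np.load('rack2.npy')
Rt=Ro.from_quat(a['q']).as_matrix()
for px,z in(((258,207),.058),((243.5,174),.044),((274,174),.044),((259,233),.044)):
    g=wray(px,ci,a,z);print(px,g.round(4),'rack',(R2(p[2]).T@(g[:2]-p[:2])).round(4),'tool',((g-a['p'])@Rt).round(4))
im=cv2.imread('pics/w6.png');cv2.imwrite('pics/w6c.png',cv2.resize(im[150:245,190:330],None,fx=5,fy=5,interpolation=cv2.INTER_CUBIC))
E
```

```text
(258, 207) [ 0.5095 -0.0268  0.058 ] rack [-0.0558 -0.059 ] tool [ 0.0906 -0.0005  0.002 ]
(243.5, 174) [ 0.4832 -0.0337  0.044 ] rack [-0.0811 -0.0689] tool [ 0.1046 -0.0128 -0.0223]
(274, 174) [ 0.4885 -0.0087  0.044 ] rack [-0.0787 -0.0434] tool [ 0.1046  0.0128 -0.0223]
(259, 233) [ 0.5387 -0.0322  0.044 ] rack [-0.0261 -0.061 ] tool [0.1046 0.0003 0.0317]
```

View pics/w6c.png

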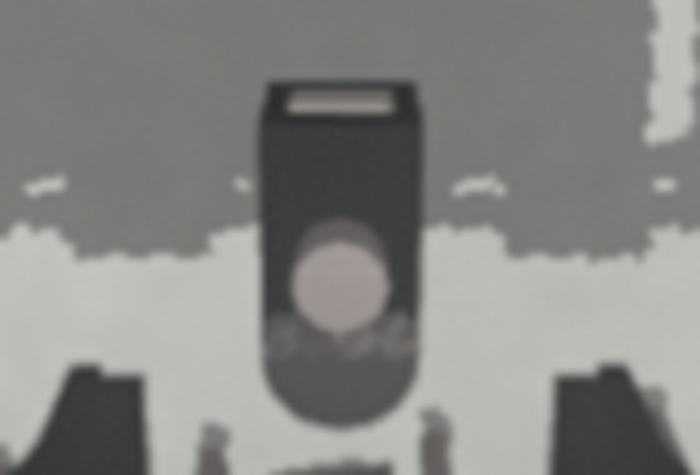

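```bash
python3 -m pendant '[{"translation":[0,0,-3],"angular":[0,0,0],"hand":0.15},{"translation":[0,0,-3],"angular":[0,0,0],"hand":0.15},{"translation":[0,0,-3],"angular":[0,0,0],"hand":0.15},{"translation":[0,0,-1.5],"angular":[0,0,0],"hand":0.15},{"translation":[0,0,-0.5],"angular":[0,0,0],"hand":0.15},{"translation":[0,0,0],"angular":[0,0,0],"hand":0.15},{"translation":[0,0,0],"angular":[0,0,0],"hand":-0.2},{"translation":[0,0,0],"angular":[0,0,0],"hand":-0.26},{"translation":[0,0,0],"angular":[0,0,0],"hand":-0.26},{"translation":[0,0,0],"angular":[0,0,0],"hand":-0.26}]' 3
python3 - <<'E'
from bench import r
import cv2
im=r.camera('scene');cv2.imwrite('pics/s7.png',cv2.resize(im[120:280,170:350,::-1],None,fx=4,fy=4,interpolation=cv2.INTER_CUBIC))
im=r.camera('wrist');cv2.imwrite('pics/w7.png',im[:,:,::-1])
E
```

```text
time: 11.6
ee_pos: [0.5074, -0.0261, 0.0391]
eef_rot: [0.074, 0.703, -0.074, 0.703]
ft_force: [-0.1, 0.9, 0.1]
width: 0.0338
```

View pics/s7.png

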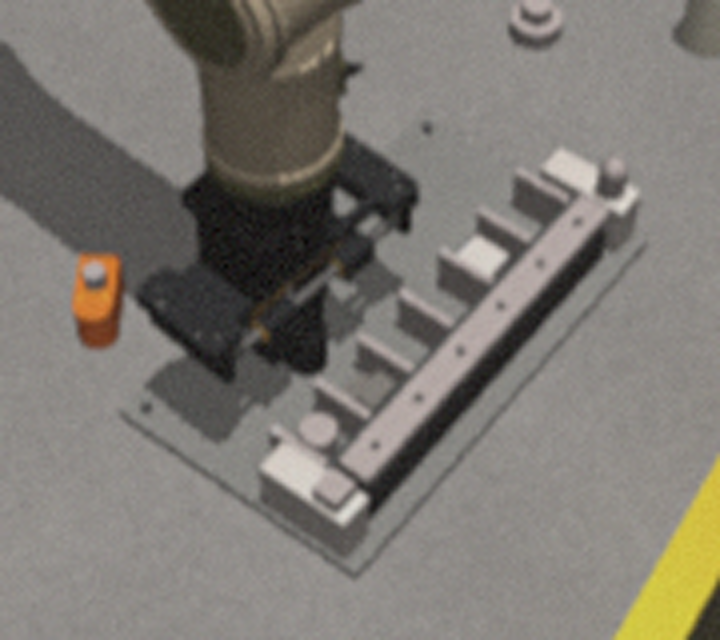

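View pics/w7.png

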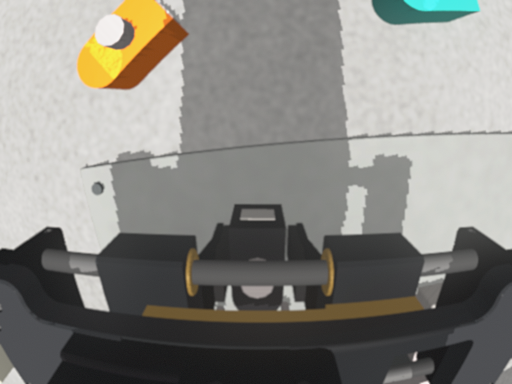

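```bash
python3 -m pendant '[{"translation":[0.04,0.4,0],"angular":[0,0,0.5],"hand":-0.28},{"translation":[0.09,0.8,0],"angular":[0,0,0.5],"hand":-0.28},{"translation":[0.09,0.8,0],"angular":[0,0,0.5],"hand":-0.28},{"translation":[0.09,0.8,0],"angular":[0,0,0.5],"hand":-0.28},{"translation":[0.09,0.8,0],"angular":[0,0,0.5],"hand":-0.28},{"translation":[0.09,0.8,0],"angular":[0,0,0.5],"hand":-0.28},{"translation":[0.09,0.8,0],"angular":[0,0,0.5],"hand":-0.28},{"translation":[0.09,0.8,0],"angular":[0,0,0.5],"hand":-0.28},{"translation":[0.09,0.8,0],"angular":[0,0,0.5],"hand":-0.28},{"translation":[0.09,0.8,0],"angular":[0,0,0.5],"hand":-0.28},{"translation":[0.08,0.5,0],"angular":[0,0,0.4],"hand":-0.28},{"translation":[0,0,0],"angular":[0,0,0],"hand":-0.28},{"translation":[0,0,0],"angular":[0,0,0],"hand":-0.28},{"translation":[0,0,0],"angular":[0,0,0],"hand":-0.28}]'
cat > st.py <<'E'
from bench import r
from h import *
p=np.load('rack2.npy');s=r.read_state();M=Ro.from_quat(s['eef_rot']).as_matrix()
print(s['time'],'rack',(R2(p[2]).T@(s['ee_pos'][:2]-p[:2])).round(4),'z',s['ee_pos'][2].round(4),'yaw rel',np.degrees(np.arctan2(-M[0,1],M[1,1])-p[2]).round(2),'w',s['width'],s['ft_force'].round(1))
E
python3 st.py
```

```text
time: 13.1
ee_pos: [0.5163, 0.0547, 0.0385]
eef_rot: [0.041, 0.706, -0.041, 0.706]
ft_force: [-0.3, 0.4, 0.2]
width: 0.0316
13.1 rack [-0.0583  0.0228] z 0.0385 yaw rel -0.12 w 0.03159959718483894 [-0.3  0.4  0.2]
```

```bash
python3 -m pendant '[{"translation":[0,0,0],"angular":[0,0,0],"hand":-0.4},{"translation":[0,0,0],"angular":[0,0,0],"hand":-0.4},{"translation":[0,0,0],"angular":[0,0,0],"hand":-0.4},{"translation":[0,0,0],"angular":[0,0,0],"hand":-0.4}]' 3
python3 -m pendant '[{"translation":[0,0,0],"angular":[0,0,0],"hand":-0.1},{"translation":[0,0,0],"angular":[0,0,0],"hand":0.15},{"translation":[0,0,0],"angular":[0,0,0],"hand":0.15},{"translation":[0,0,0],"angular":[0,0,0],"hand":0.15}]' 3
python3 -m pendant '[{"translation":[0,0,2],"angular":[0,0,0],"hand":0.15},{"translation":[0,0,4],"angular":[0,0,0],"hand":0.15},{"translation":[0,0,4],"angular":[0,0,0],"hand":0.15},{"translation":[0,0,2],"angular":[0,0,0],"hand":-1},{"translation":[0,0,0],"angular":[0,0,0],"hand":-1},{"translation":[0,0,0],"angular":[0,0,0],"hand":-1}]'
python3 - <<'E'
from bench import r
import cv2,numpy as np
s=r.read_state();im=r.camera('wrist');cv2.imwrite('pics/w8.png',im[:,:,::-1])
np.savez('w8.npz',p=s['ee_pos'],q=s['eef_rot'])
cv2.imwrite('pics/w8c.png',cv2.resize(im[130:245,180:340,::-1],None,fx=5,fy=5,interpolation=cv2.INTER_CUBIC))
E
python3 st.py
```

```text
time: 13.5
ee_pos: [0.5164, 0.0547, 0.0386]
eef_rot: [0.041, 0.706, -0.041, 0.706]
ft_force: [-0.0, 0.4, -0.6]
width: 0.0278
time: 13.9
ee_pos: [0.5164, 0.0548, 0.0386]
eef_rot: [0.041, 0.706, -0.041, 0.706]
ft_force: [0.1, 0.0, -0.0]
width: 0.0483
time: 14.5
ee_pos: [0.5163, 0.0549, 0.1584]
eef_rot: [0.041, 0.706, -0.041, 0.706]
ft_force: [-0.9, 0.0, 0.2]
width: 0.0338
14.55 rack [-0.0587  0.0229] z 0.1577 yaw rel -0.09 w 0.029533068844639028 [-0.1  0.2 -0.1]
```

View pics/w8c.png

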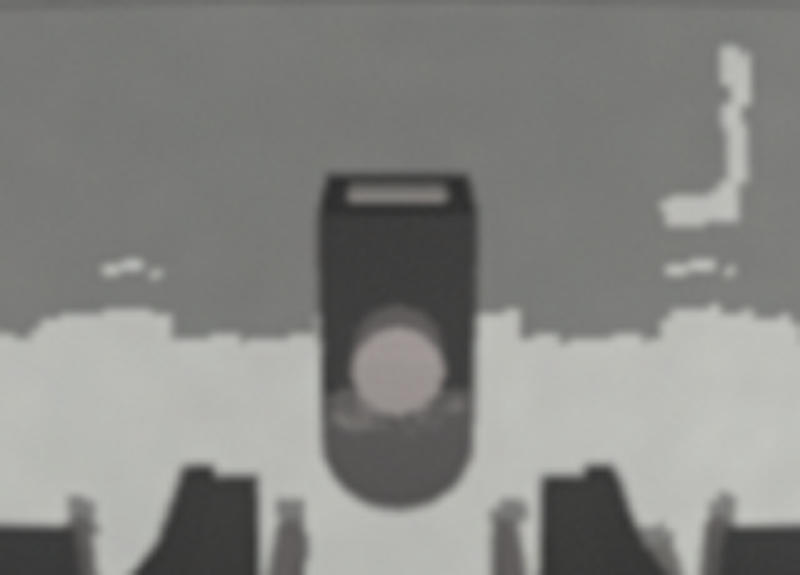

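```bash
python3 -m pendant '[{"translation":[-2.3,0.26,0],"angular":[-0.34,-3,0],"hand":-1},{"translation":[-2.3,0.26,0],"angular":[-0.34,-3,0],"hand":-1},{"translation":[0,0,0],"angular":[0,0,0],"hand":-1},{"translation":[0,0,-3],"angular":[0,0,0],"hand":-1},{"translation":[0,0,-3],"angular":[0,0,0],"hand":-1},{"translation":[0,0,-3],"angular":[0,0,0],"hand":-1},{"translation":[0,0,-2],"angular":[0,0,0],"hand":-1},{"translation":[0,0,0],"angular":[0,0,0],"hand":-1},{"translation":[0,0,0],"angular":[0,0,0],"hand":-1},{"translation":[0,0,0],"angular":[0,0,0],"hand":-1}]'; python3 st.py; python3 - <<'E'
from bench import r
import cv2
im=r.camera('scene');cv2.imwrite('pics/s9.png',cv2.resize(im[120:280,170:350,::-1],None,fx=4,fy=4,interpolation=cv2.INTER_CUBIC))
im=r.camera('wrist');cv2.imwrite('pics/w9.png',im[:,:,::-1])
E
```

```text
time: 15.55
ee_pos: [0.4712, 0.0601, 0.0495]
eef_rot: [0.039, 0.667, -0.043, 0.742]
ft_force: [0.1, 0.7, 0.4]
width: 0.0005
15.55 rack [-0.1037  0.023 ] z 0.0495 yaw rel -0.11 w 0.0005123052368134023 [0.1 0.7 0.4]
```

View pics/s9.png

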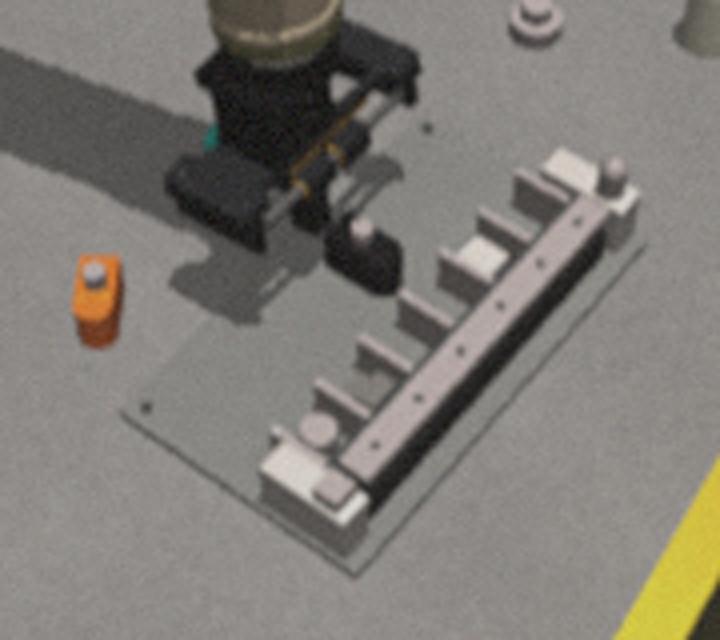

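```bash
python3 -m pendant '[{"translation":[0,0,-0.6],"angular":[0,0,0],"hand":-1},{"translation":[0,0,-0.6],"angular":[0,0,0],"hand":-1},{"translation":[0,0,0],"angular":[0,0,0],"hand":-1},{"translation":[0.4,-0.046,0],"angular":[0,0,0],"hand":-1},{"translation":[0.4,-0.046,0],"angular":[0,0,0],"hand":-1},{"translation":[0.4,-0.046,0],"angular":[0,0,0],"hand":-1},{"translation":[0.6,-0.069,0],"angular":[0,0,0],"hand":-1},{"translation":[0.6,-0.069,0],"angular":[0,0,0],"hand":-1},{"translation":[0.6,-0.069,0],"angular":[0,0,0],"hand":-1},{"translation":[0.6,-0.069,0],"angular":[0,0,0],"hand":-1},{"translation":[0,0,0],"angular":[0,0,0],"hand":-1},{"translation":[0,0,0],"angular":[0,0,0],"hand":-1}]'; python3 st.py; python3 - <<'E'
from bench import r
import cv2
im=r.camera('scene');cv2.imwrite('pics/s10.png',cv2.resize(im[120:280,170:350,::-1],None,fx=4,fy=4,interpolation=cv2.INTER_CUBIC))
im=r.camera('wrist');cv2.imwrite('pics/w10.png',im[:,:,::-1])
E
```

```text
time: 16.85
ee_pos: [0.5067, 0.0557, 0.0366]
eef_rot: [0.039, 0.668, -0.043, 0.742]
ft_force: [-0.6, -0.1, 0.5]
width: 0.0007
16.85 rack [-0.0679  0.0226] z 0.0366 yaw rel -0.12 w 0.0007229503017113014 [-0.6 -0.1  0.5]
```

View pics/s10.png

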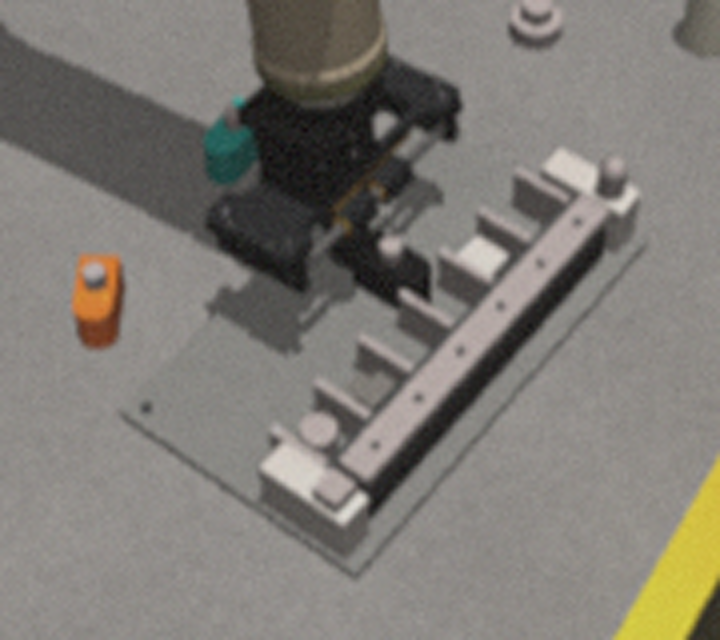

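View pics/w10.png

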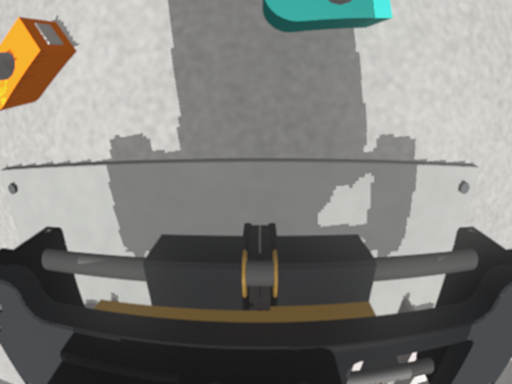

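The cassette's nose is entering the third gap from the dome (scene crop, about (400, 280)). It is upright and in line.

```bash
python3 -m pendant '[{"translation":[0.4,-0.046,0],"angular":[0,0,0],"hand":-1},{"translation":[0.5,-0.057,0],"angular":[0,0,0],"hand":-1},{"translation":[0.5,-0.057,0],"angular":[0,0,0],"hand":-1},{"translation":[0.5,-0.057,0],"angular":[0,0,0],"hand":-1},{"translation":[0.5,-0.057,0],"angular":[0,0,0],"hand":-1},{"translation":[0.5,-0.057,0],"angular":[0,0,0],"hand":-1},{"translation":[0.4,-0.046,0],"angular":[0,0,0],"hand":-1},{"translation":[0,0,0],"angular":[0,0,0],"hand":-1},{"translation":[0,0,0],"angular":[0,0,0],"hand":-1},{"translation":[0,0,0],"angular":[0,0,0],"hand":-1}]'; python3 st.py; for i in 1 2 3; do python3 -m pendant '[{"translation":[0.1,-0.011,0],"angular":[0,0,0],"hand":-1},{"translation":[0.05,-0.006,0],"angular":[0,0,0],"hand":-1}]' >/dev/null; python3 st.py; done
```

```text
time: 17.95
ee_pos: [0.5394, 0.0521, 0.0367]
eef_rot: [0.039, 0.668, -0.043, 0.742]
ft_force: [-0.2, -0.2, 0.3]
width: 0.0008
17.95 rack [-0.035   0.0228] z 0.0367 yaw rel -0.1 w 0.0007644128333734984 [-0.2 -0.2  0.3]
18.15 rack [-0.0337  0.0229] z 0.0366 yaw rel -0.1 w 0.0002873025039644596 [-2.5 -0.3  1.7]
18.35 rack [-0.0321  0.0228] z 0.0365 yaw rel -0.1 w 0.0003416105821245624 [-0.9  0.8  1.8]
18.55 rack [-0.0304  0.0228] z 0.0366 yaw rel -0.1 w 0.00043926023851590903 [-2.  -0.7  0.2]
```

```bash
for i in 1 2 3 4; do python3 -m pendant '[{"translation":[0.1,-0.011,0],"angular":[0,0,0],"hand":-1}]' >/dev/null; python3 st.py; done
```

```text
18.65 rack [-0.0295  0.0228] z 0.0365 yaw rel -0.1 w 0.0005381436810498505 [-1.7  1.8  1.5]
18.75 rack [-0.0284  0.0228] z 0.0366 yaw rel -0.1 w 0.00025818193148171605 [-1.6 -0.1  1.5]
18.85 rack [-0.0279  0.0228] z 0.0364 yaw rel -0.1 w 0.0005423808176244972 [-7.5  0.6  5.7]
18.95 rack [-0.0278  0.0228] z 0.0362 yaw rel -0.1 w 0.00039061235290786876 [-11.6   1.    7.9]
```

The stop was met at -27.9 mm (−28 expected), and the force jumped to about 12 N. Next I back off, lift away and check.

```bash
python3 -m pendant '[{"translation":[0,0,0],"angular":[0,0,0],"hand":-1},{"translation":[-0.5,0.057,0],"angular":[0,0,0],"hand":-1},{"translation":[-2,0.23,0],"angular":[0,0,0],"hand":-1},{"translation":[-2,0.23,0],"angular":[0,0,0],"hand":-1},{"translation":[0,0,4],"angular":[0.34,3,0],"hand":-1},{"translation":[0,0,4.5],"angular":[0.34,3,0],"hand":-1},{"translation":[0,0,4.5],"angular":[0,0,0],"hand":-1},{"translation":[4,-0.4,1],"angular":[0,0,0],"hand":-1},{"translation":[4.5,-0.4,1],"angular":[0,0,0],"hand":-1},{"translation":[4.5,-0.4,1],"angular":[0,0,0],"hand":-1},{"translation":[4.5,-0.4,0],"angular":[0,0,0],"hand":-1},{"translation":[0,0,0],"angular":[0,0,0],"hand":-1},{"translation":[0,0,0],"angular":[0,0,0],"hand":-1},{"translation":[0,0,0],"angular":[0,0,0],"hand":-1}]'; python3 - <<'E'
from bench import r
import cv2,numpy as np
s=r.read_state();im=r.camera('wrist');cv2.imwrite('pics/w11.png',im[:,:,::-1])
np.savez('w11.npz',p=s['ee_pos'],q=s['eef_rot'])
im=r.camera('scene');cv2.imwrite('pics/s11.png',cv2.resize(im[120:280,170:350,::-1],None,fx=4,fy=4,interpolation=cv2.INTER_CUBIC))
E
python3 st.py
```

```text
time: 20.35
ee_pos: [0.6773, 0.0401, 0.1968]
eef_rot: [0.041, 0.706, -0.041, 0.706]
ft_force: [-0.3, -0.3, -0.1]
width: 0.0008
20.45 rack [0.1032 0.027 ] z 0.1975 yaw rel -0.1 w 0.0007469732438733528 [-0.2  0.4  0.3]
```

View pics/w11.png

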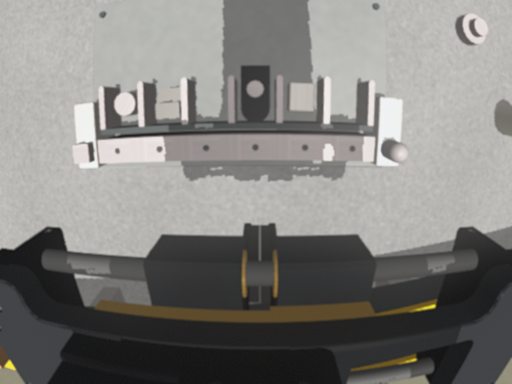

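View pics/s11.png

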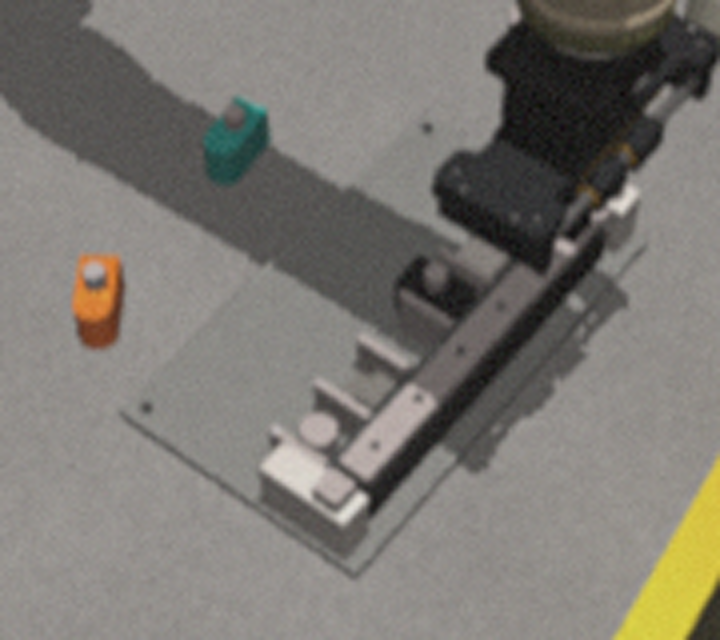

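```bash
python3 - <<'E'
from bench import r
from h import *
ci=r.camera_info('wrist');a=dict(np.load('w11.npz'));p=np.load('rack2.npy')
P=np.array([[.012,.023,.058],[.062,.023,.062],[.062,.115,.062],[-.016,.037,.044],[-.016,.009,.044]])
print(wproj(w(p,P),ci,a).round(1))
im=cv2.imread('pics/w11.png');cv2.imwrite('pics/w11c.png',cv2.resize(im[50:180,210:310],None,fx=4.5,fy=4.5,interpolation=cv2.INTER_CUBIC))
E
```

```text
[[254.6  92.4]
 [254.7 146.4]
 [351.5 147.8]
 [269.4  64.6]
 [240.2  64.8]]
```

View pics/w11c.png

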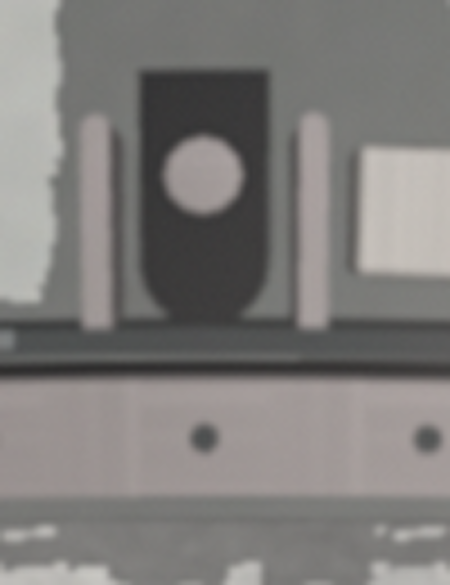

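The crop shows the cassette straight and midway between the fins, with its nose on the stop. Its back edge is at row 65.3, against 64.6 predicted for fully home. The fillers stand as before.

```bash
python3 -c "
from bench import r
print(r.close_job())"
```

```text
the job is handed in; nothing more can be done
None
```

The job is handed in at about 20.5 s of the 64 s allowed, and all my final checks but one agree that it was done as asked.

- **Counting:** The domed post was at the robot's left end. I pressed the rail with closed fingers behind gaps 1, 2 and 3, in that order. Each press went about 3 mm deep at roughly 2.5–3.5 N. The fingers were lifted between presses, and nothing beyond gap 3 was touched.
- **Moving the cassette:** I slid the black cassette along the deck between loosely set jaws until it stood before gap 3. A 3 N squeeze squared it up, and I then pushed it in low from behind with closed, slightly tilted fingers.
- **Fully home:** The push met the stop where expected (finger position -27.9 mm against -28 mm), and the force rose to about 12 N. In the last picture the cassette is straight and centred with its nose on the stop, and its back edge is within about 1 px of the fully-home position. The fillers stand where they were, and so do the orange and turquoise lookalikes.
- **What disagreed:** The cassette's stub shows about 4 px (3–4 mm) nearer the robot than predicted. The same offset was there before I moved anything, so I take it that the stub sits slightly behind the cassette's centre.

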